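Snap the sweet jars' clamps shut

ROBOT

A 7-joint arm with a two-finger parallel gripper is mounted at the origin on the work surface. World frame = base frame: x ahead of the robot, y to its left, z up, the work surface at z = 0. Lengths are in m, angles in rad, forces in N, time in s.
With the tool pointing down it reaches from about 0.425 to 0.925 m from the base axis. Payload 6.8 kg.
Tool frame: the origin (TCP) lies where the fingers leave the gripper's body, on its centre line; the fingertips stand 80 mm ahead of it and the grasp point (between the pads) lies pinch_z ahead of it (pinch_z is the distance from the TCP to the grasp point, in m); z points along the fingers, x is the direction in which the jaws open and shut, and the axes are right-handed (so a half turn about z gives the same grasp; the last joint's range is limited). The gripper opens to 88 mm and grips with 3 to 60 N. Pads are 20 mm wide; open, the fingers measure 115 mm over their backs; the gripper's body (75 mm by 178 mm) begins 61 mm behind the grasp point.
Start: joints at [-1.255, 0.477, 0.022, 1.555, -0.011, 1.109, -0.083], TCP at [0.278, 0.615, 0.303] pointing down, gripper open.
Joint ranges: [-2.96, 2.96], [-0.34, 2.1], [-1.41, 1.46], [0.24, 2.44], [-1.37, 4.51], [0.17, 1.92], [-2.96, 2.96]. Speed limits (rad/s): [2.39, 2.39, 3.14, 3.14, 3.14, 3.14, 3.14].

INTERFACE

Orientations are given as a 3x3 rotation matrix whose columns are the frame's x, y, z axes.
In Python, from plant import get_obs, get_image, job_done, pinch_z gives the robot as it stands.
- The arm moves only by the tool apply_moves, never from a script. Its argument "plan" is a list that holds one entry, the list of rows, each a list of 7 numbers: the turn, a rotation vector about the tool's x, y, z in degrees, then the shift along the tool's x, y, z in m, then the finger opening in m, from 0 to 0.0878. In form: [[[ax, ay, az, dx, dy, dz, hand], ...]]. A call has 1 to 20 rows; each row shifts and turns the pose as measured when the row begins, along the tool's axes as they then stand; what a row does not reach is not made up. A row lasts 1/12 s, in which the tool goes at most 41.7 mm and 7.16 degrees, less where a joint would pass 70% of its speed; a pose out of reach is approached as far as the arm can. A call with a gripper value outside its range is refused whole. The fingers move at their own pace and stop on an object; the grip force is fixed at half the most. Time passes only in rows, so rows that do not move let the fingers close. It gives the time, the measured TCP pose, the force and the opening at its end, in the units of the state.
- get_obs(): the state, without advancing time (a new reading comes with each control period).
- get_image(name): name is "side" or "top" or "wrist"; returns a dict with "color" (400x640x3 uint8, blue, green, red), "mtx" (3x3 intrinsics, pixels), "R" (3x3) and "t" (3): a world point X has camera coordinates R X + t. Camera axes: x right, y down, z forward; pixel columns grow to the right and rows downward; lengths in m; the calibration is good to about 2 mm. A picture is of the moment at which its call begins. There is no depth.
- job_done(): hands the job in, once; it reports no verdict.
The state is a dict: "time_s": time; "joints": joint angles; "dq": joint speeds; "effort": joint torques, N m; "tool_pos": TCP position; "tcp_rot": TCP orientation; "contact_force": force on the tool from outside, world axes, zero at the start; "wrist_torque": the same for the moment, N m; "width": finger opening in m.
Only numpy, scipy, OpenCV 4.12 (cv2) and the standard library are available. Lean on these libraries where they do the work, as an engineer would, in place of code of your own. Each camera call takes 0.05 s, during which the arm holds its last target.

TASK

Two of the three clip-top sweet jars on the shop counter still have their clamp lever standing open. Push each open lever down towards its jar until it snaps past centre and stays shut. Do not lift, tip or push the jars out of place, and leave the jar that is already clamped and the can, scoop and carton as they are.

Things in the scene. Friction and masses are not known exactly. Their poses are not given: they have to be found in the camera images.
- jar_red: Loose clip-top glass jar of red and yellow sweets, about 2.4 kg: body 130 mm diameter, 190 mm tall with lid. Origin: centre of its underside, z up; its clamp is on its own -x side. A wire bail 38 mm wide runs from the lever, near the pivot, up over the lid's front lip; with the lever open the lid's front is raised 8 mm and the bail's top is 197 mm high.
- jar_red_pivot (a point): Fixed point of the jar on the clamp lever's hinge line (along the jar's y), at (-70, 0, 158) mm in the jar's frame. The lever is a steel plate 28 mm wide, 2.5 mm thick, ending in an orange thumb tab 32 mm wide, 22 mm long, 7 mm thick; 66 mm from pivot to end.
- jar_red_lever (a joint): Clamp lever, rad. 0: open, slanting out and up, 35 deg above level; 0.61: level; 2.0: shut, hanging, 10 deg out from vertical. It springs back towards 0 (most at 0.6 to 0.9: about 6 N on the tab, square to the lever; less from there on) up to dead centre at 1.6; beyond that it snaps to 2.0 by itself and stays. Starts open, at 0.
- jar_red_tip (a point): Middle of the face of that lever's orange thumb tab that looks up when open and away from the jar when shut: the face to push. 55 mm from the pivot, 3.5 mm off the lever's mid-plane.
- jar_white: Loose clip-top glass jar of white and blue sweets, about 2.4 kg: body 130 mm diameter, 190 mm tall with lid. Origin: centre of its underside, z up; its clamp is on its own -x side. A wire bail 38 mm wide runs from the lever, near the pivot, up over the lid's front lip; with the lever open the lid's front is raised 8 mm and the bail's top is 197 mm high.
- jar_white_pivot (a point): Fixed point of the jar on the clamp lever's hinge line (along the jar's y), at (-70, 0, 158) mm in the jar's frame. The lever is a steel plate 28 mm wide, 2.5 mm thick, ending in an orange thumb tab 32 mm wide, 22 mm long, 7 mm thick; 66 mm from pivot to end.
- jar_white_lever (a joint): Clamp lever, rad. 0: open, slanting out and up, 35 deg above level; 0.61: level; 2.0: shut, hanging, 10 deg out from vertical. It springs back towards 0 (most at 0.6 to 0.9: about 6 N on the tab, square to the lever; less from there on) up to dead centre at 1.6; beyond that it snaps to 2.0 by itself and stays. Starts open, at 0.
- jar_white_tip (a point): Middle of the face of that lever's orange thumb tab that looks up when open and away from the jar when shut: the face to push. 55 mm from the pivot, 3.5 mm off the lever's mid-plane.
- jar_green: Loose clip-top glass jar of green and yellow sweets, about 2.4 kg: body 130 mm diameter, 190 mm tall with lid. Origin: centre of its underside, z up; its clamp is on its own -x side. A wire bail 38 mm wide runs from the lever, near the pivot, up over the lid's front lip; with the lever open the lid's front is raised 8 mm and the bail's top is 197 mm high.
- jar_green_pivot (a point): Fixed point of the jar on the clamp lever's hinge line (along the jar's y), at (-70, 0, 158) mm in the jar's frame. The lever is a steel plate 28 mm wide, 2.5 mm thick, ending in an orange thumb tab 32 mm wide, 22 mm long, 7 mm thick; 66 mm from pivot to end.
- jar_green_lever (a joint): Clamp lever, rad. 0: open, slanting out and up, 35 deg above level; 0.61: level; 2.0: shut, hanging, 10 deg out from vertical. It springs back towards 0 (most at 0.6 to 0.9: about 6 N on the tab, square to the lever; less from there on) up to dead centre at 1.6; beyond that it snaps to 2.0 by itself and stays. Starts shut, at 2.0.
- jar_green_tip (a point): Middle of the face of that lever's orange thumb tab that looks up when open and away from the jar when shut: the face to push. 55 mm from the pivot, 3.5 mm off the lever's mid-plane.
- can: Bystander: loose food can, green and yellow, 73 mm diameter, 108 mm tall; origin at the centre of its underside.
- scoop: Bystander: loose aluminium counter scoop, about 200 mm long, 67 mm wide, 39 mm high; origin under its trough, black handle towards its -x.
- carton: Bystander: loose small yellow and red carton lying flat, 65 x 110 mm, 38 mm high; origin at the centre of its underside.
Things that resemble listed ones, but are neither listed nor needed, are in the scene too. What is shaped like the jar_red but pink is not meant.

How it is judged:
At the end, for the whole second after the job is handed in: The clamp levers of all three jars are shut (joint above 1.9 of 2.0 rad); every jar stands upright (within 3 degrees), at rest, within 40 mm of where it stood; can, scoop and carton within 20 mm of where they were (value of joint each of jar_red_lever, jar_white_lever, jar_green_lever above 1.9 rad and distance of each of jar_red, jar_white, jar_green from where it was at the start of the episode below 0.04 m and angle between each of jar_red, jar_white, jar_green's own z axis and vertical below 0.05 rad and linear speed of each of jar_red, jar_white, jar_green below 0.02 m/s and distance of each of can, scoop, carton from where it was at the start of the episode below 0.02 m); the robot touches nothing.
It fails at once if a jar is lifted off the counter (height (world z) of any of jar_red, jar_white, jar_green above 0.015 m).
It fails at once if a jar is tipped (more than about 14 degrees) (angle between any of jar_red, jar_white, jar_green's own z axis and vertical above 0.25 rad).
It fails at once if a jar is shifted by more than 40 mm (distance of any of jar_red, jar_white, jar_green from where it was at the start of the episode above 0.04 m).
It fails at once if the jar that was already clamped is unclamped (value of joint jar_green_lever below 1.6 rad).
It fails at once if the can, scoop or carton is moved by more than 20 mm (distance of any of can, scoop, carton from where it was at the start of the episode above 0.02 m).
It also fails if it takes over 54 s, if anything falls off the work surface, if the arm or the gripper's body presses on something with over 40 N, if the wrist force passes 120 N, or if a joint passes its speed limit or range.

## Working session

There is one attempt and no reset: what is moved stays moved. The work goes in short steps, Python scripts to look and compute and a tool call to move; the robot and the scene stay as the last step left them, time stands still between calls to the robot, and variables do not carry over. Pictures are saved under pics/ and viewed, and the job is handed in when it is done.

Besides the shell and the picture viewer there is one more tool, called after "Emit:" by a JSON object that holds its "op" and its "data", one argument or row to a line. apply_moves: Moves the arm, as the interface text tells. Its arguments: {"type":"object","properties":{"plan":{"type":"array","items":{"type":"array","items":{"type":"array","items":{"type":"number"}}}}},"required":["plan"]}

```bash
ls; mkdir -p pics; python3 - <<'E'
from plant import *
import cv2,numpy as np
o=get_obs(); print({k:np.round(v,3).tolist() for k,v in o.items()}, pinch_z)
for n in("side","top","wrist"):
    d=get_image(n); cv2.imwrite(f"pics/{n}0.png",d["color"]); np.savez(f"pics/{n}0.npz",**d); print(n,np.round(-d["R"].T@d["t"],3),d["R"][2].round(2))
E
```

```text
pics
{'time_s': 0.0, 'joints': [-1.255, 0.478, 0.022, 1.556, -0.011, 1.109, -0.083], 'dq': [0.0, 0.001, -0.001, -0.001, 0.001, -0.002, -0.001], 'effort': [0.001, -58.287, 1.535, -27.259, -0.054, 0.017, 0.0], 'tool_pos': [0.277, 0.615, 0.302], 'tcp_rot': [[0.411, 0.912, -0.001], [0.912, -0.411, -0.002], [-0.002, 0.0, -1.0]], 'contact_force': [-0.404, -0.301, 0.464], 'wrist_torque': [0.028, -0.023, 0.06], 'width': 0.088} 0.0613
side [0.704 0.202 1.346] [-0.19 -0.24 -0.95]
top [ 0.305 -0.091  1.301] [ 0.12  0.   -0.99]
wrist [0.21  0.645 0.384] [ 0.25 -0.12 -0.96]
```

View pics/side0.png

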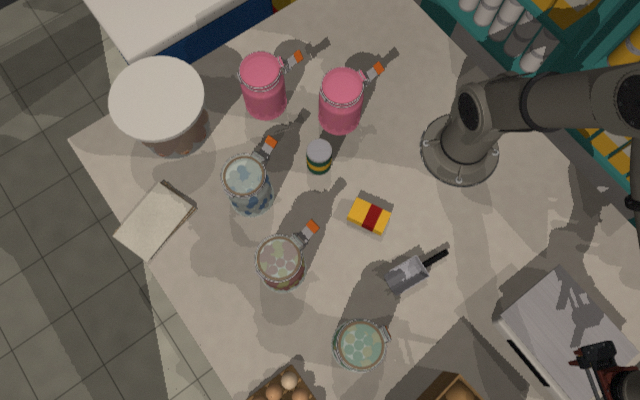

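View pics/top0.png

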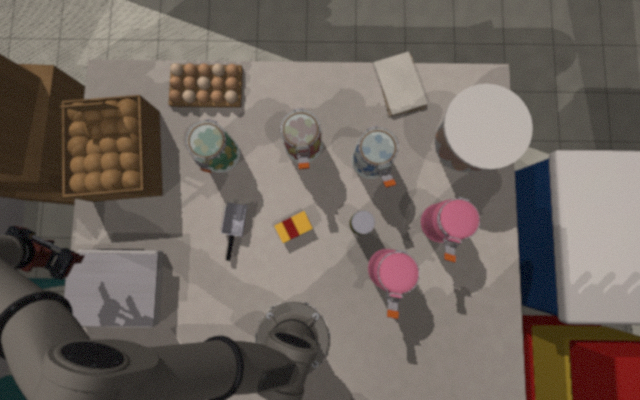

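View pics/wrist0.png

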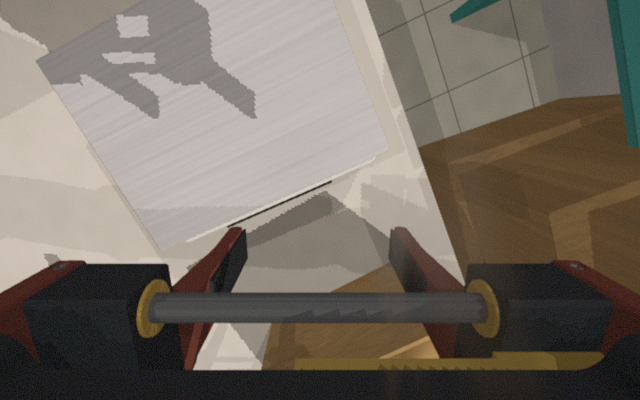

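```bash
cat > h.py <<'E'
import numpy as np,cv2
from plant import *
def ray(d,p):
    c=-d["R"].T@d["t"]; v=d["R"].T@np.linalg.solve(d["mtx"],[p[0],p[1],1]); return c,v/np.linalg.norm(v)
def onz(d,p,z):
    c,v=ray(d,p); return c+v*(z-c[2])/v[2]
def tri(a,p,b,q):
    c,v=ray(a,p);e,w=ray(b,q)
    s=np.linalg.lstsq(np.c_[v,-w],e-c,rcond=None)[0]
    A=c+s[0]*v;B=e+s[1]*w
    return (A+B)/2,np.linalg.norm(A-B)
def proj(d,X):
    x=d["mtx"]@(d["R"]@np.asarray(X)+d["t"]); return x[:2]/x[2]
def oranges(im):
    h=cv2.cvtColor(im,cv2.COLOR_BGR2HSV)
    m=cv2.inRange(h,(5,150,120),(17,255,255))
    n,l,s,c=cv2.connectedComponentsWithStats(m)
    out=[]
    for i in range(1,n):
        if s[i,4]>25:
            pts=np.argwhere(l==i)[:,::-1].astype(np.float32)
            r=cv2.minAreaRect(pts)
            out.append((c[i].round(1).tolist(),int(s[i,4]),np.round(cv2.boxPoints(r),1).tolist()))
    return out
E
python3 - <<'E'
from h import *
S=dict(np.load("pics/side0.npz"));T=dict(np.load("pics/top0.npz"))
for n,d in(("side",S),("top",T)):
    for o in oranges(d["color"]): print(n,o)
    x,y=(210,130) if n=="side" else (270,90)
    c=d["color"]
    c=c[120:380,200:420] if n=="side" else c[90:290,170:490]
    cv2.imwrite(f"pics/{n}crop.png",cv2.resize(c,None,fx=2.3,fy=2.3,interpolation=2))
E
```

```text
side ([297.8, 55.8], 72, [[292.3999938964844, 52.79999923706055], [298.79998779296875, 49.599998474121094], [303.3999938964844, 58.79999923706055], [297.0, 62.0]])
side ([378.2, 67.5], 81, [[372.20001220703125, 65.19999694824219], [378.6000061035156, 60.900001525878906], [384.5, 69.69999694824219], [378.0, 74.0]])
side ([270.5, 140.9], 85, [[263.79998779296875, 140.8000030517578], [267.8999938964844, 134.60000610351562], [277.3999938964844, 140.89999389648438], [273.20001220703125, 147.1999969482422]])
side ([377.4, 218.4], 28, [[372.0, 228.5], [381.29998779296875, 208.6999969482422], [382.3999938964844, 209.1999969482422], [373.0, 229.0]])
side ([312.3, 226.1], 93, [[305.6000061035156, 223.8000030517578], [311.20001220703125, 219.0], [319.20001220703125, 228.39999389648438], [313.6000061035156, 233.1999969482422]])
top ([303.4, 165.4], 45, [[298.3999938964844, 163.8000030517578], [307.79998779296875, 162.5], [308.3999938964844, 166.8000030517578], [299.0, 168.10000610351562]])
top ([389.4, 182.8], 54, [[383.70001220703125, 182.10000610351562], [393.6000061035156, 178.8000030517578], [395.20001220703125, 183.60000610351562], [385.29998779296875, 186.89999389648438]])
top ([294.4, 225.8], 38, [[289.6000061035156, 218.1999969482422], [291.20001220703125, 217.39999389648438], [299.3999938964844, 233.8000030517578], [297.79998779296875, 234.60000610351562]])
top ([286.2, 230.3], 37, [[281.20001220703125, 222.39999389648438], [282.79998779296875, 221.60000610351562], [290.79998779296875, 237.60000610351562], [289.20001220703125, 238.39999389648438]])
top ([449.5, 257.3], 58, [[443.6000061035156, 258.20001220703125], [445.29998779296875, 253.10000610351562], [455.5, 256.5], [453.79998779296875, 261.6000061035156]])
top ([392.6, 313.7], 65, [[386.79998779296875, 315.79998779296875], [388.0, 309.79998779296875], [398.3999938964844, 311.8999938964844], [397.20001220703125, 317.79998779296875]])
```

View pics/sidecrop.png

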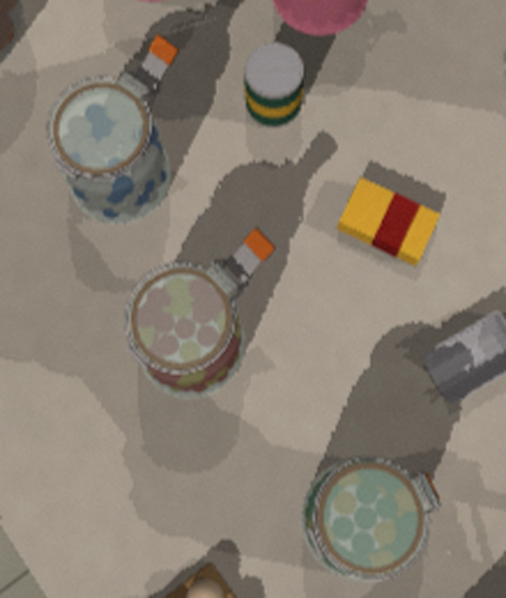

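View pics/topcrop.png

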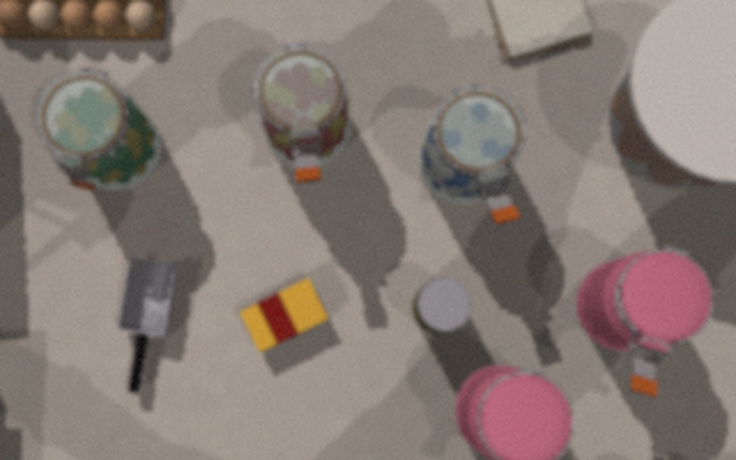

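```bash
python3 - <<'E'
from h import *
S=dict(np.load("pics/side0.npz"));T=dict(np.load("pics/top0.npz"))
P={"redtab":((312.3,226.1),(303.4,165.4)),"whtab":((270.5,140.9),(389.4,182.8)),
"redlid":((279.1,257.4),(300.9,129.1)),"whlid":((243.5,175.2),(378.3,146.5)),"grlid":((360,343.9),(206,140.4)),
"can":((319.1,149.6),(362.6,221.7)),"pink1tab":((378.2,67.5),(392.6,313.7)),"pink2tab":((297.8,55.8),(449.5,257.3))}
for k,(a,b) in P.items():
    X,e=tri(S,a,T,b); print(k,X.round(4),round(e,4))
for k,j,t in(("red","redlid","redtab"),("wh","whlid","whtab")):
    L=tri(S,P[j][0],T,P[j][1])[0];Q=tri(S,P[t][0],T,P[t][1])[0]
    d=(Q-L)[:2];print(k,np.linalg.norm(d),np.degrees(np.arctan2(-d[1],-d[0])), "pivot z~",Q[2]-.055*np.sin(.61))
# tab edge directions on plane z=.19
for d,n in((S,"side"),(T,"top")):
    for o in oranges(d["color"]):
        b=[onz(d,p,.19)[:2] for p in o[2]]
        print(n,np.round(o[0]),[ (round(float(np.linalg.norm(b[i+1]-b[i])),3),round(float(np.degrees(np.arctan2(*(b[i+1]-b[i])[::-1]))),0)) for i in(0,1)])
E
```

```text
redtab [ 0.5343 -0.0352  0.1896] 0.0035
whtab [ 0.4853 -0.2866  0.1925] 0.0034
redlid [ 0.6466 -0.0239  0.1778] 0.0065
whlid [ 0.5959 -0.2558  0.1782] 0.0063
grlid [0.611  0.2583 0.1737] 0.0012
can [ 0.3759 -0.217   0.1129] 0.0034
pink1tab [ 0.1146 -0.2921  0.1903] 0.0042
pink2tab [ 0.273  -0.456   0.1907] 0.0033
red 0.11287921186599241 5.731450110819437 pivot z~ 0.15810253889643588
wh 0.1148438751622509 15.545303895781323 pivot z~ 0.16097753301603512
side [298.  56.] [(0.021, 174.0), (0.033, 77.0)]
side [378.  68.] [(0.023, -180.0), (0.032, 82.0)]
side [270. 141.] [(0.021, -156.0), (0.032, 108.0)]
side [377. 218.] [(0.057, -153.0), (0.003, 118.0)]
side [312. 226.] [(0.019, -175.0), (0.031, 93.0)]
top [303. 165.] [(0.028, -81.0), (0.013, -171.0)]
top [389. 183.] [(0.031, -71.0), (0.015, -162.0)]
top [294. 226.] [(0.005, -63.0), (0.053, -152.0)]
top [286. 230.] [(0.005, -63.0), (0.052, -152.0)]
top [450. 257.] [(0.015, -20.0), (0.03, -108.0)]
top [393. 314.] [(0.017, -12.0), (0.03, -100.0)]
```

Emit:
{"op": "apply_moves", "data": {
  "plan": [
    [[0, 0, 0, 0, 0, -0.04, 0.0], [0, 0, 0, 0, 0, -0.04, 0.0], [0, 0, 0, 0, 0, -0.04, 0.0], [0, 0, 0, -0.03, 0.0245, 0, 0], [0, 0, 0, -0.03, 0.0245, 0, 0], [0, 0, 0, -0.03, 0.0245, 0, 0], [0, 0, 0, -0.03, 0.0245, 0, 0], [0, 0, 0, -0.03, 0.0245, 0, 0], [0, 0, 0, -0.03, 0.0245, 0, 0]]
  ]
}}

```text
time_s: 0.9
tool_pos: [0.3345, 0.3905, 0.4238]
tcp_rot: [[0.397, 0.918, -0.004], [0.918, -0.397, -0.004], [-0.005, -0.003, -1.0]]
contact_force: [0.3, -0.5, -0.1]
width: 0.0314
```

Emit:
{"op": "apply_moves", "data": {
  "plan": [
    [[0, 0, 0, -0.0316, 0.0231, 0, 0], [0, 0, 0, -0.0316, 0.0231, 0, 0], [0, 0, 0, -0.0316, 0.0231, 0, 0], [0, 0, 0, -0.0316, 0.0231, 0, 0], [0, 0, 0, -0.0316, 0.0231, 0, 0], [0, 0, 0, -0.0316, 0.0231, 0, 0], [0, 0, 0, -0.0316, 0.0231, 0, 0], [0, 0, 0, -0.0316, 0.0231, 0, 0], [0, 0, 0, -0.0316, 0.0231, 0, 0], [0, 0, 0, -0.0316, 0.0231, 0, 0], [0, 0, -6, -0.0316, 0.0231, 0, 0], [0, 0, -6, 0, 0, 0, 0], [0, 0, -6, 0, 0, 0, 0], [0, 0, -6, 0, 0, 0, 0], [0, 0, -6, 0, 0, 0, 0]]
  ]
}}

```text
time_s: 2.15
tool_pos: [0.4264, -0.0601, 0.4237]
tcp_rot: [[-0.102, 0.995, -0.004], [0.995, 0.102, -0.0], [0.0, -0.004, -1.0]]
contact_force: [-0.1, 0.4, 0.1]
width: 0.0004
```

```bash
python3 - <<'E'
from h import *
for n in("wrist","top","side"):
    d=get_image(n); cv2.imwrite(f"pics/{n}1.png",d["color"]); np.savez(f"pics/{n}1.npz",**d)
    for o in oranges(d["color"]): print(n,o[:2])
o=get_obs();print(o["joints"].round(2) if hasattr(o["joints"],'round') else o["joints"],o["tool_pos"],o["tcp_rot"])
E
```

```text
wrist ([376.3, 121.0], 39)
wrist ([356.7, 128.7], 52)
wrist ([119.8, 216.5], 360)
wrist ([527.9, 259.8], 53)
top ([389.2, 182.9], 53)
top ([449.6, 257.3], 58)
top ([392.6, 313.7], 64)
side ([297.9, 55.8], 73)
side ([270.6, 141.0], 88)
side ([377.4, 218.4], 28)
side ([312.3, 225.9], 95)
[-0.68 -0.1   0.63  1.96  0.06  1.26  1.6 ] [ 0.42648195 -0.05938921  0.42372933] [[-9.52515936e-02  9.95446907e-01 -3.54814125e-03]
 [ 9.95453169e-01  9.52522356e-02  1.20167958e-05]
 [ 3.49930469e-04 -3.53086384e-03 -9.99993705e-01]]
```

View pics/wrist1.png

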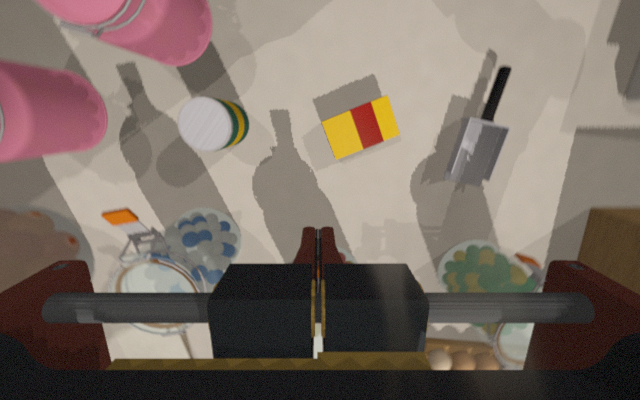

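Emit:
{"op": "apply_moves", "data": {
  "plan": [
    [[-6, 0, 0, 0, 0, 0, 0], [-6, 0, 0, 0, 0, 0, 0], [-6, 0, 0, 0, 0, 0, 0], [-6, 0, 0, 0, 0, 0, 0], [-6, 0, 0, 0, 0, 0, 0], [0, 0, 0, 0, 0, 0, 0]]
  ]
}}

```text
time_s: 2.8
tool_pos: [0.4273, -0.0567, 0.4234]
tcp_rot: [[-0.078, 0.859, 0.505], [0.997, 0.064, 0.045], [0.006, 0.507, -0.862]]
contact_force: [-0.5, -0.5, -0.8]
width: 0.0005
```

```bash
cat > plan.py <<'E'
from h import *
JARS={"red":(np.array([.579,-.031,.158]),6.0),"white":(np.array([.5285,-.274,.158]),16.5)}
def tip(j,al,L=.055,off=.0055):
    P,y=JARS[j];y=np.radians(y);u=np.array([-np.cos(y),-np.sin(y),0]);a=np.radians(al)
    r=L*np.cos(a)-off*np.sin(a);z=L*np.sin(a)+off*np.cos(a)
    return P+u*r+np.array([0,0,z])
def state():
    o=get_obs();p=np.array(o["tool_pos"]);R=np.array(o["tcp_rot"]);return p,R,p+.08*R[:,2]
def rows(j,als):
    p,R,t=state();print("tip",t.round(4),"z",R[:,2].round(3),"y",R[:,1].round(3),"q",np.round(get_obs()["joints"],2))
    for a in als:
        q=tip(j,a);d=R.T@(q-t);print(a,q.round(3),(d*1000).round(1).tolist());t=q
E
python3 -c "
from plan import *
rows('red',[60]+list(range(52,-70,-6)))
s=dict(np.load('pics/side1.npz'));w=dict(np.load('pics/wrist1.npz'));t=dict(np.load('pics/top1.npz'))
print(tri(s,(270.6,141),w,(119.8,216.5)),tri(t,(389.2,182.9),w,(119.8,216.5)))
for o in oranges(w['color']): print(o)
"
```

```text
tip [ 0.4677 -0.0531  0.3545] z [ 0.505  0.045 -0.862] y [0.859 0.064 0.507] q [-0.44 -0.34  0.35  2.22  0.17  0.71  1.47]
60 [ 0.556 -0.033  0.208] [11.8, 3.3, 171.6]
52 [ 0.55  -0.034  0.205] [-0.2, -7.7, -0.3]
46 [ 0.545 -0.035  0.201] [-0.1, -5.8, 0.5]
40 [ 0.541 -0.035  0.198] [-0.1, -5.7, 1.1]
34 [ 0.537 -0.035  0.193] [-0.1, -5.5, 1.7]
28 [ 0.533 -0.036  0.189] [-0.1, -5.3, 2.2]
22 [ 0.53  -0.036  0.184] [-0.1, -5.1, 2.8]
16 [ 0.528 -0.036  0.178] [-0.1, -4.7, 3.3]
10 [ 0.526 -0.037  0.173] [-0.1, -4.4, 3.8]
4 [ 0.525 -0.037  0.167] [-0.1, -4.0, 4.2]
-2 [ 0.524 -0.037  0.162] [-0.1, -3.5, 4.6]
-8 [ 0.524 -0.037  0.156] [-0.0, -3.0, 4.9]
-14 [ 0.525 -0.037  0.15 ] [-0.0, -2.5, 5.2]
-20 [ 0.526 -0.037  0.144] [-0.0, -1.9, 5.5]
-26 [ 0.527 -0.036  0.139] [0.0, -1.3, 5.6]
-32 [ 0.53  -0.036  0.134] [0.0, -0.7, 5.7]
-38 [ 0.533 -0.036  0.128] [0.0, -0.1, 5.8]
-44 [ 0.536 -0.036  0.124] [0.1, 0.5, 5.8]
-50 [ 0.54  -0.035  0.119] [0.1, 1.1, 5.7]
-56 [ 0.544 -0.035  0.115] [0.1, 1.7, 5.5]
-62 [ 0.548 -0.034  0.112] [0.1, 2.2, 5.3]
-68 [ 0.553 -0.034  0.109] [0.1, 2.8, 5.1]
(array([ 0.48477224, -0.28381389,  0.1951076 ]), np.float64(0.0005048920032339116)) (array([ 0.4866287 , -0.28772425,  0.19002773]), np.float64(0.0005447873606473586))
([376.3, 121.0], 39, [[369.70001220703125, 102.0999984741211], [370.29998779296875, 101.9000015258789], [383.0, 140.0], [382.3999938964844, 140.1999969482422]])
([356.7, 128.7], 52, [[349.0, 110.0], [350.3999938964844, 109.5], [364.29998779296875, 147.5], [362.79998779296875, 148.10000610351562]])
([119.8, 216.5], 360, [[101.69999694824219, 213.1999969482422], [135.0, 207.10000610351562], [137.39999389648438, 220.0], [104.0, 226.10000610351562]])
([527.9, 259.8], 53, [[519.0, 260.0], [520.0999755859375, 255.5], [537.0999755859375, 259.79998779296875], [535.9000244140625, 264.20001220703125]])
```

Emit:
{"op": "apply_moves", "data": {
  "plan": [
    [[0, 0, 0, 0.003, 0.001, 0.035, 0], [0, 0, 0, 0.003, 0.001, 0.035, 0], [0, 0, 0, 0.003, 0.001, 0.035, 0], [0, 0, 0, 0.003, 0.001, 0.035, 0], [0, 0, 0, 0, 0, 0.03, 0], [0, 0, 0, 0, 0, 0, 0]]
  ]
}}

```text
time_s: 3.3
tool_pos: [0.5198, -0.0361, 0.2825]
tcp_rot: [[-0.062, 0.861, 0.505], [0.998, 0.047, 0.044], [0.014, 0.507, -0.862]]
contact_force: [-0.2, -0.7, -0.1]
width: 0.0005
```

```bash
python3 - <<'E'
from plan import *
for n in("wrist","side"):
    d=get_image(n); c=d["color"]
    if n=="side": c=cv2.resize(c[150:300,220:420],None,fx=3,fy=3,interpolation=2)
    cv2.imwrite(f"pics/{n}2.png",c)
rows('red',[60]+list(range(52,-70,-6)))
E
```

```text
tip [ 0.5601 -0.0335  0.2171] z [ 0.508  0.044 -0.86 ] y [0.859 0.046 0.51 ] q [-0.56  0.06  0.56  2.27 -0.25  0.29  1.83]
60 [ 0.556 -0.033  0.208] [0.2, -7.6, 5.6]
52 [ 0.55  -0.034  0.205] [-0.3, -7.7, -0.3]
46 [ 0.545 -0.035  0.201] [-0.2, -5.8, 0.5]
40 [ 0.541 -0.035  0.198] [-0.2, -5.7, 1.1]
34 [ 0.537 -0.035  0.193] [-0.2, -5.5, 1.7]
28 [ 0.533 -0.036  0.189] [-0.2, -5.3, 2.2]
22 [ 0.53  -0.036  0.184] [-0.2, -5.1, 2.8]
16 [ 0.528 -0.036  0.178] [-0.2, -4.8, 3.3]
10 [ 0.526 -0.037  0.173] [-0.2, -4.4, 3.8]
4 [ 0.525 -0.037  0.167] [-0.1, -4.0, 4.2]
-2 [ 0.524 -0.037  0.162] [-0.1, -3.5, 4.6]
-8 [ 0.524 -0.037  0.156] [-0.1, -3.0, 4.9]
-14 [ 0.525 -0.037  0.15 ] [-0.1, -2.5, 5.2]
-20 [ 0.526 -0.037  0.144] [-0.0, -1.9, 5.5]
-26 [ 0.527 -0.036  0.139] [-0.0, -1.3, 5.6]
-32 [ 0.53  -0.036  0.134] [0.0, -0.7, 5.7]
-38 [ 0.533 -0.036  0.128] [0.0, -0.1, 5.8]
-44 [ 0.536 -0.036  0.124] [0.1, 0.5, 5.8]
-50 [ 0.54  -0.035  0.119] [0.1, 1.1, 5.7]
-56 [ 0.544 -0.035  0.115] [0.1, 1.6, 5.5]
-62 [ 0.548 -0.034  0.112] [0.1, 2.2, 5.3]
-68 [ 0.553 -0.034  0.109] [0.2, 2.8, 5.1]
```

View pics/side2.png

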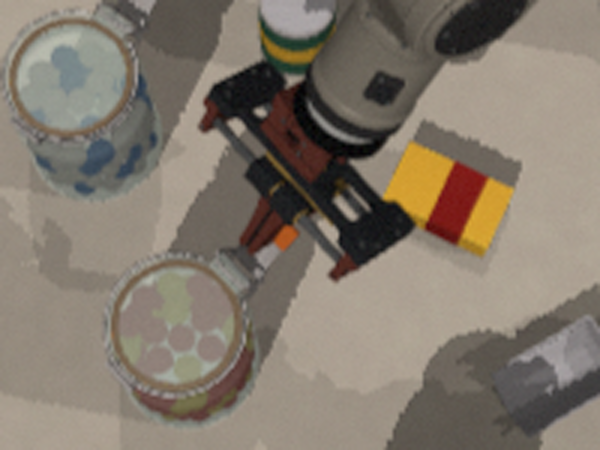

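View pics/wrist2.png

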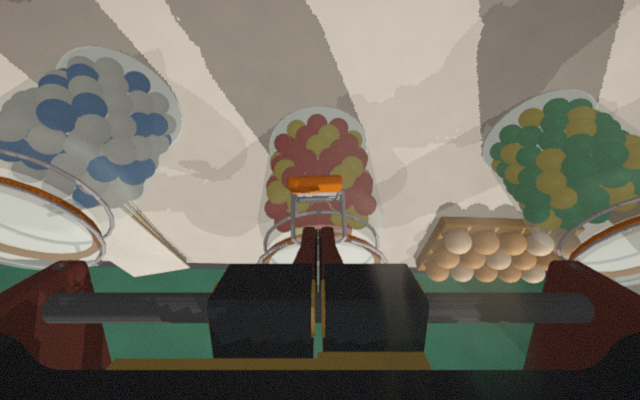

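Emit:
{"op": "apply_moves", "data": {
  "plan": [
    [[5, 0, 0, 0, 0, 0, 0], [5, 0, 0, 0, 0, 0, 0], [0, 0, 0, 0, 0, 0, 0]]
  ]
}}

```text
time_s: 3.65
tool_pos: [0.5178, -0.0376, 0.2898]
tcp_rot: [[-0.059, 0.937, 0.345], [0.998, 0.05, 0.034], [0.015, 0.346, -0.938]]
contact_force: [-0.4, 0.2, 0.8]
width: 0.0009
```

```bash
python3 -c "
from plan import *
rows('red',[46]+list(range(40,-70,-6)))"
```

```text
tip [ 0.5454 -0.0349  0.2147] z [ 0.345  0.034 -0.938] y [0.937 0.05  0.346] q [-0.58  0.1   0.59  2.17 -0.18  0.54  1.76]
46 [ 0.545 -0.035  0.201] [0.2, -5.1, 12.4]
40 [ 0.541 -0.035  0.198] [-0.3, -5.4, 2.1]
34 [ 0.537 -0.035  0.193] [-0.2, -5.1, 2.6]
28 [ 0.533 -0.036  0.189] [-0.2, -4.8, 3.2]
22 [ 0.53  -0.036  0.184] [-0.2, -4.5, 3.6]
16 [ 0.528 -0.036  0.178] [-0.2, -4.1, 4.1]
10 [ 0.526 -0.037  0.173] [-0.2, -3.6, 4.5]
4 [ 0.525 -0.037  0.167] [-0.1, -3.1, 4.9]
-2 [ 0.524 -0.037  0.162] [-0.1, -2.6, 5.2]
-8 [ 0.524 -0.037  0.156] [-0.1, -2.1, 5.4]
-14 [ 0.525 -0.037  0.15 ] [-0.1, -1.5, 5.6]
-20 [ 0.526 -0.037  0.144] [-0.0, -0.9, 5.7]
-26 [ 0.527 -0.036  0.139] [-0.0, -0.3, 5.8]
-32 [ 0.53  -0.036  0.134] [0.0, 0.3, 5.8]
-38 [ 0.533 -0.036  0.128] [0.1, 0.9, 5.7]
-44 [ 0.536 -0.036  0.124] [0.1, 1.5, 5.6]
-50 [ 0.54  -0.035  0.119] [0.1, 2.1, 5.4]
-56 [ 0.544 -0.035  0.115] [0.1, 2.6, 5.2]
-62 [ 0.548 -0.034  0.112] [0.2, 3.1, 4.9]
-68 [ 0.553 -0.034  0.109] [0.2, 3.6, 4.5]
```

Emit:
{"op": "apply_moves", "data": {
  "plan": [
    [[0, 0, 0, 0, -0.005, 0.012, 0], [0, 0, 0, 0, -0.0055, 0.002, 0], [0, 0, 0, 0, -0.005, 0.0025, 0], [0, 0, 0, 0, -0.005, 0.003, 0], [0, 0, 0, 0, -0.0045, 0.0035, 0], [0, 0, 0, 0, -0.004, 0.004, 0], [0, 0, 0, 0, -0.0035, 0.0045, 0], [0, 0, 0, 0, -0.003, 0.005, 0], [0, 0, 0, 0, -0.0025, 0.005, 0], [0, 0, 0, 0, -0.002, 0.0055, 0]]
  ]
}}

```text
time_s: 4.48
tool_pos: [0.4967, -0.0398, 0.2378]
tcp_rot: [[-0.054, 0.929, 0.366], [0.998, 0.043, 0.037], [0.019, 0.368, -0.93]]
contact_force: [-1.6, -0.0, 3.6]
width: 0.001
```

```bash
python3 - <<'E'
from plan import *
for n in("wrist","side"):
    d=get_image(n); c=d["color"]
    if n=="side": c=cv2.resize(c[150:300,220:420],None,fx=3,fy=3,interpolation=2)
    cv2.imwrite(f"pics/{n}3.png",c)
rows('red',range(-8,-75,-6))
E
```

```text
tip [ 0.526  -0.0368  0.163 ] z [ 0.365  0.037 -0.93 ] y [0.929 0.043 0.367] q [-0.52  0.15  0.54  2.27 -0.32  0.38  1.9 ]
-8 [ 0.524 -0.037  0.156] [0.0, -4.4, 6.0]
-14 [ 0.525 -0.037  0.15 ] [-0.1, -1.6, 5.6]
-20 [ 0.526 -0.037  0.144] [-0.0, -1.0, 5.7]
-26 [ 0.527 -0.036  0.139] [-0.0, -0.4, 5.8]
-32 [ 0.53  -0.036  0.134] [0.0, 0.2, 5.8]
-38 [ 0.533 -0.036  0.128] [0.1, 0.8, 5.7]
-44 [ 0.536 -0.036  0.124] [0.1, 1.4, 5.6]
-50 [ 0.54  -0.035  0.119] [0.1, 2.0, 5.4]
-56 [ 0.544 -0.035  0.115] [0.1, 2.5, 5.2]
-62 [ 0.548 -0.034  0.112] [0.2, 3.0, 4.9]
-68 [ 0.553 -0.034  0.109] [0.2, 3.5, 4.6]
-74 [ 0.559 -0.033  0.107] [0.2, 4.0, 4.2]
```

View pics/side3.png

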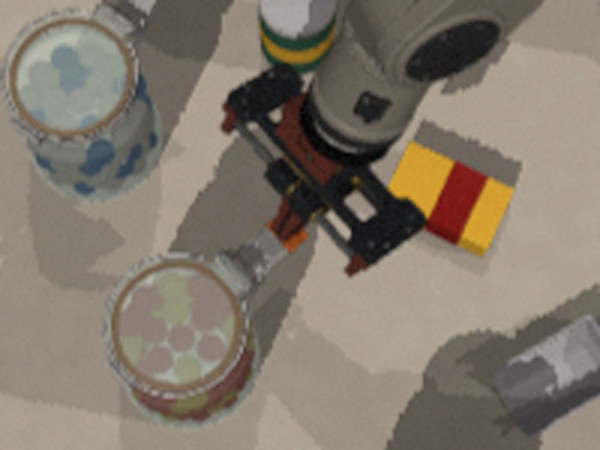

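View pics/wrist3.png

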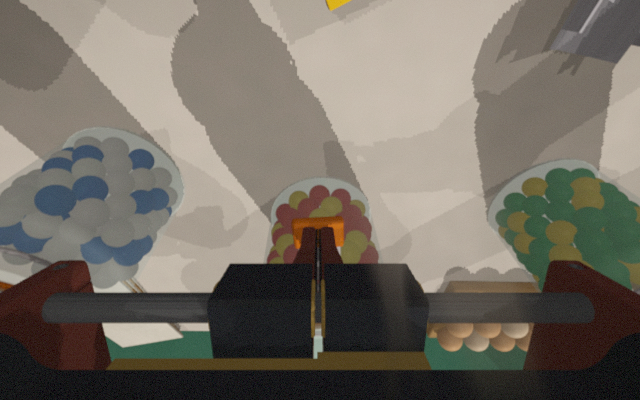

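Emit:
{"op": "apply_moves", "data": {
  "plan": [
    [[0, 0, 0, 0, -0.004, 0.006, 0], [0, 0, 0, 0, -0.002, 0.006, 0], [0, 0, 0, 0, -0.001, 0.006, 0], [0, 0, 0, 0, -0.0005, 0.006, 0], [0, 0, 0, 0, 0, 0.006, 0], [0, 0, 0, 0, 0.001, 0.006, 0], [0, 0, 0, 0, 0.0015, 0.006, 0]]
  ]
}}

```text
time_s: 5.17
tool_pos: [0.5112, -0.0382, 0.1968]
tcp_rot: [[-0.053, 0.927, 0.371], [0.998, 0.043, 0.037], [0.018, 0.373, -0.928]]
contact_force: [1.0, 0.3, 3.4]
width: 0.0005
```

```bash
python3 - <<'E'
from plan import *
for n in("wrist","side"):
    d=get_image(n); c=d["color"]
    if n=="side": c=cv2.resize(c[150:300,220:420],None,fx=3,fy=3,interpolation=2)
    cv2.imwrite(f"pics/{n}4.png",c)
rows('red',range(-38,-75,-6))
E
```

```text
tip [ 0.5402 -0.0353  0.1218] z [ 0.369  0.037 -0.929] y [0.928 0.043 0.371] q [-0.39  0.26  0.4   2.28 -0.5   0.28  2.06]
-38 [ 0.533 -0.036  0.128] [-0.0, -4.7, -9.0]
-44 [ 0.536 -0.036  0.124] [0.1, 1.3, 5.6]
-50 [ 0.54  -0.035  0.119] [0.1, 1.9, 5.5]
-56 [ 0.544 -0.035  0.115] [0.1, 2.5, 5.2]
-62 [ 0.548 -0.034  0.112] [0.2, 3.0, 4.9]
-68 [ 0.553 -0.034  0.109] [0.2, 3.5, 4.6]
-74 [ 0.559 -0.033  0.107] [0.2, 4.0, 4.2]
```

View pics/wrist4.png

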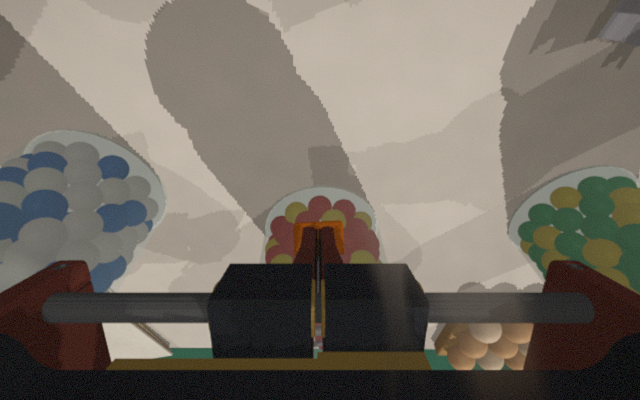

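View pics/side4.png

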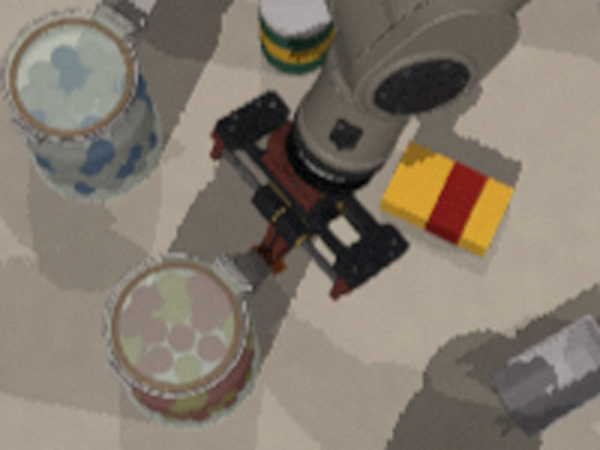

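Emit:
{"op": "apply_moves", "data": {
  "plan": [
    [[0, 0, 0, 0, 0.002, 0.0055, 0], [0, 0, 0, 0, 0.003, 0.005, 0], [0, 0, 0, 0, 0.0035, 0.005, 0], [0, 0, 0, 0, 0.0035, 0.0045, 0]]
  ]
}}

```text
time_s: 5.6
tool_pos: [0.5284, -0.0368, 0.1799]
tcp_rot: [[-0.054, 0.929, 0.365], [0.998, 0.043, 0.037], [0.019, 0.366, -0.93]]
contact_force: [-18.5, -2.1, 20.9]
width: 0.0004
```

```bash
python3 - <<'E'
from plan import *
for n in("wrist","side"):
    d=get_image(n); c=d["color"]
    if n=="side": c=cv2.resize(c[150:300,220:420],None,fx=3,fy=3,interpolation=2)
    cv2.imwrite(f"pics/{n}5.png",c)
rows('red',range(-62,-75,-6))
E
```

```text
tip [ 0.5564 -0.0339  0.1046] z [ 0.363  0.037 -0.931] y [0.93  0.043 0.364] q [-0.33  0.32  0.35  2.25 -0.55  0.26  2.11]
-62 [ 0.548 -0.034  0.112] [0.3, -4.7, -9.8]
-68 [ 0.553 -0.034  0.109] [0.2, 3.5, 4.6]
-74 [ 0.559 -0.033  0.107] [0.2, 4.0, 4.2]
```

View pics/wrist5.png

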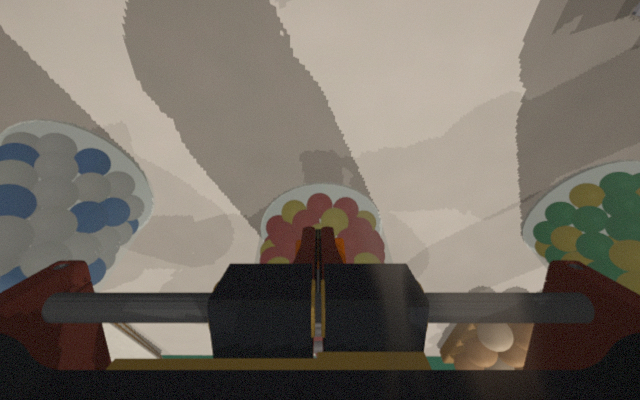

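Emit:
{"op": "apply_moves", "data": {
  "plan": [
    [[0, 0, 0, 0, -0.006, -0.004, 0], [0, 0, 0, 0, -0.01, -0.008, 0], [0, 0, 0, 0, -0.015, -0.015, 0], [0, 0, 0, 0, -0.015, -0.025, 0], [0, 0, 0, 0, 0, -0.035, 0], [0, 0, 0, 0, 0, -0.035, 0], [0, 0, 0, 0, 0.01, -0.035, 0]]
  ]
}}

```text
time_s: 6.28
tool_pos: [0.4306, -0.045, 0.2977]
tcp_rot: [[-0.051, 0.938, 0.344], [0.999, 0.042, 0.034], [0.018, 0.345, -0.938]]
contact_force: [-0.1, 1.8, -0.8]
width: 0.0009
```

```bash
python3 - <<'E'
from plan import *
for n in("wrist","side"):
    d=get_image(n); c=d["color"]
    np.savez(f"pics/{n}6.npz",**d)
    if n=="side": c=cv2.resize(c[100:380,200:420],None,fx=2.1,fy=2.1,interpolation=2)
    cv2.imwrite(f"pics/{n}6.png",c)
rows('white',[60])
E
```

```text
tip [ 0.4639 -0.0411  0.2296] z [ 0.358  0.041 -0.933] y [0.932 0.041 0.36 ] q [-0.69 -0.14  0.63  2.31  0.1   0.57  1.49]
60 [ 0.507 -0.28   0.208] [-241.7, 22.4, 25.3]
```

View pics/wrist6.png

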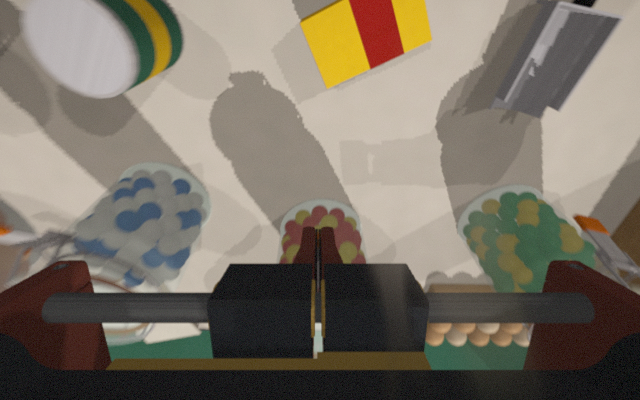

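View pics/side6.png

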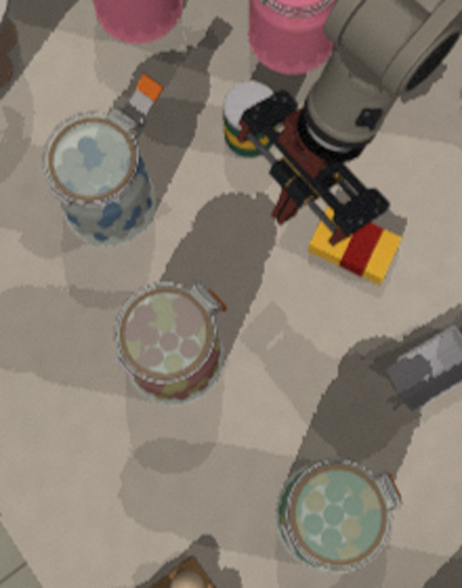

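```bash
python3 - <<'E'
from plan import *
S=dict(np.load("pics/side0.npz"));T=dict(np.load("pics/top0.npz"))
for n,d in(("side",S),("top",T)):
    h=cv2.cvtColor(d["color"],cv2.COLOR_BGR2HSV);m=cv2.inRange(h,(160,90,90),(179,255,255))
    k,l,s,c=cv2.connectedComponentsWithStats(m)
    for i in range(1,k):
        if s[i,4]>300: print(n,s[i],c[i])
P=tri(S,(261,69),T,(458,220));print(P)
p1=tri(S,(342,84),T,(397,271));print(p1)
s6=dict(np.load("pics/side6.npz"))
for n,d in(("0",S),("6",s6)):
  print(oranges(d["color"]))
E
```

```text
side [ 240   52   41   35 1109] [259.26690712  69.06762849]
side [ 322   67   42   37 1156] [341.89446367  84.9783737 ]
side [ 240   75   47   45 1194] [265.72864322 101.21691792]
side [ 318   93   46   42 1135] [339.00792952 116.92599119]
top [421 201  25  41 540] [431.9037037  222.18148148]
top [ 440  200   39   39 1151] [459.         218.66550825]
top [369 249  25  40 338] [376.5147929  264.59763314]
top [ 379  253   39   41 1217] [398.12736237 272.62695152]
(array([ 0.37972664, -0.48462661,  0.18719337]), np.float64(0.003629590528559832))
(array([ 0.23382615, -0.30360728,  0.20511582]), np.float64(0.0025744970569770063))
[([297.8, 55.8], 72, [[292.3999938964844, 52.79999923706055], [298.79998779296875, 49.599998474121094], [303.3999938964844, 58.79999923706055], [297.0, 62.0]]), ([378.2, 67.5], 81, [[372.20001220703125, 65.19999694824219], [378.6000061035156, 60.900001525878906], [384.5, 69.69999694824219], [378.0, 74.0]]), ([270.5, 140.9], 85, [[263.79998779296875, 140.8000030517578], [267.8999938964844, 134.60000610351562], [277.3999938964844, 140.89999389648438], [273.20001220
[... 275 characters left out ...]
25, 228.39999389648438], [313.6000061035156, 233.1999969482422]])]
[([297.9, 55.7], 72, [[292.3999938964844, 52.79999923706055], [298.79998779296875, 49.599998474121094], [303.3999938964844, 58.79999923706055], [297.0, 62.0]]), ([378.3, 67.5], 82, [[372.20001220703125, 65.19999694824219], [378.6000061035156, 60.900001525878906], [384.5, 69.69999694824219], [378.0, 74.0]]), ([270.6, 141.0], 88, [[263.79998779296875, 140.8000030517578], [267.8999938964844, 134.60000610351562], [277.6000061035156, 141.10000610351562], [273.5, 147.3000030517578]]), ([377.3, 218.6], 29, [[371.8999938964844, 228.5], [381.20001220703125, 208.60000610351562], [382.3999938964844, 209.1999969482422], [373.0, 229.0]])]
```

Emit:
{"op": "apply_moves", "data": {
  "plan": [
    [[0, 0, 0, 0, 0.014, -0.0375, 0], [0, 0, 0, 0, 0.014, -0.0375, 0], [0, 0, 0, -0.0354, 0.004, 0.001, 0], [0, 0, 0, -0.0354, 0.004, 0.001, 0], [0, 0, 0, -0.0354, 0.004, 0.001, 0], [0, 0, 0, -0.0354, 0.004, 0.001, 0], [0, 0, 0, -0.0354, 0.004, 0.001, 0], [0, 0, 0, -0.0354, 0.004, 0.001, 0], [0, 0, 0, -0.0354, 0.004, 0.001, 0], [0, 1.6, -4.4, 0, 0, 0, 0], [0, 1.6, -4.4, 0, 0, 0, 0], [0, 1.6, -4.4, 0, 0, 0, 0], [0, 0, 0, 0, 0, 0, 0]]
  ]
}}

```text
time_s: 7.47
tool_pos: [0.4651, -0.2541, 0.3713]
tcp_rot: [[-0.315, 0.893, 0.321], [0.948, 0.282, 0.145], [0.039, 0.35, -0.936]]
contact_force: [0.8, -0.4, 0.3]
width: 0.0004
```

```bash
python3 - <<'E'
from plan import *
for n in("wrist","side"):
    d=get_image(n); c=d["color"]
    np.savez(f"pics/{n}7.npz",**d)
    if n=="wrist": print(oranges(c))
    if n=="side": c=cv2.resize(c[30:310,200:420],None,fx=2.1,fy=2.1,interpolation=2)
    cv2.imwrite(f"pics/{n}7.png",c)
rows('white',[46])
p,R,t=state(); print(p,R.T@(np.array([.497,-.283,.215])-t), R[:,0])
E
```

```text
[([546.1, 60.4], 56, [[537.5, 86.9000015258789], [553.9000244140625, 33.0], [554.7999877929688, 33.29999923706055], [538.4000244140625, 87.0999984741211]]), ([520.0, 60.8], 48, [[514.2999877929688, 81.80000305175781], [524.7000122070312, 38.900001525878906], [526.2000122070312, 39.29999923706055], [515.7999877929688, 82.19999694824219]]), ([266.5, 139.1], 633, [[247.0, 131.0], [285.0, 131.0], [285.0, 148.0], [247.0, 148.0]]), ([432.9, 212.9], 172, [[421.5, 215.5], [423.3999938964844, 206.10000610351562], [444.70001220703125, 210.3000030517578], [442.79998779296875, 219.8000030517578]]), ([609.6, 239.8], 54, [[600.0, 234.0], [603.0, 231.0], [618.0, 246.0], [615.0, 249.0]])]
tip [ 0.4907 -0.2422  0.2967] z [ 0.322  0.144 -0.936] y [0.894 0.278 0.351] q [-0.52  0.16  1.19  1.99 -0.57  0.99  2.82]
46 [ 0.496 -0.284  0.201] [-44.8, -40.5, 84.8]
[ 0.46491779 -0.25375273  0.37158254] [-0.0439826  -0.03431181  0.07261386] [-0.31031038  0.94979745  0.0399034 ]
```

View pics/wrist7.png

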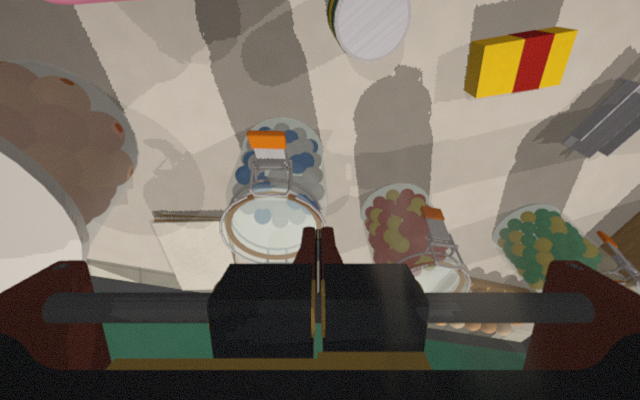

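View pics/side7.png

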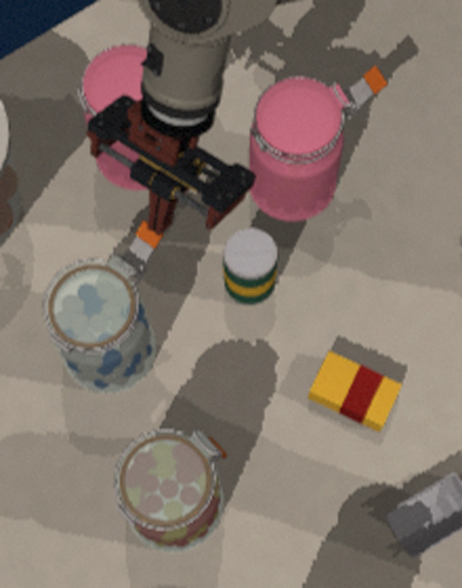

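Emit:
{"op": "apply_moves", "data": {
  "plan": [
    [[-0.2, -1.75, 4.7, -0.02, -0.015, 0, 0], [-0.2, -1.75, 4.7, -0.02, -0.015, 0, 0], [0, 0, 0, 0, 0, 0.03, 0], [0, 0, 0, 0, 0, 0, 0]]
  ]
}}

```text
time_s: 7.9
tool_pos: [0.4591, -0.2963, 0.331]
tcp_rot: [[-0.126, 0.929, 0.348], [0.991, 0.103, 0.084], [0.042, 0.355, -0.934]]
contact_force: [0.2, 1.6, -1.2]
width: 0.0004
```

```bash
python3 - <<'E'
from plan import *
p,R,t=state(); print(p,t,np.round(get_obs()["joints"],2),R.T@(np.array([.497,-.283,.215])-t), R)
E
```

```text
[ 0.4590831  -0.29628662  0.33100849] [ 0.48691135 -0.28960333  0.25630292] [-0.38  0.27  1.15  2.03 -0.72  0.91  2.85] [ 0.00355147 -0.00461995  0.04263049] [[-0.12630097  0.9290028   0.34785321]
 [ 0.99111851  0.10346489  0.08354115]
 [ 0.04161937  0.35531508 -0.93381959]]
```

Emit:
{"op": "apply_moves", "data": {
  "plan": [
    [[0, 0, 6, 0, 0, 0, 0], [0, 0, 6, 0, 0, 0, 0], [0, 0, 6, 0, 0, 0.01, 0], [0, 0, 0, 0, 0, 0.01, 0], [0, 0, 0, 0, 0, 0, 0]]
  ]
}}

```text
time_s: 8.32
tool_pos: [0.4649, -0.2936, 0.3147]
tcp_rot: [[0.184, 0.918, 0.35], [0.971, -0.226, 0.083], [0.155, 0.325, -0.933]]
contact_force: [-0.2, 0.0, -0.3]
width: 0.0004
```

```bash
python3 - <<'E'
from plan import *
for n in("wrist","side"):
    d=get_image(n); c=d["color"]
    if n=="wrist": print(oranges(c))
    if n=="side": c=cv2.resize(c[30:310,200:420],None,fx=2.1,fy=2.1,interpolation=2)
    cv2.imwrite(f"pics/{n}8.png",c)
p,R,t=state(); print(p,t,np.round(get_obs()["joints"],2),R.T@(np.array([.497,-.283,.215])-t), R.round(3))
E
```

```text
[([523.4, 153.9], 399, [[505.6000061035156, 152.0], [536.0999755859375, 139.5], [542.2999877929688, 154.6999969482422], [511.79998779296875, 167.10000610351562]]), ([306.1, 187.4], 695, [[281.1000061035156, 190.3000030517578], [320.70001220703125, 169.8000030517578], [328.6000061035156, 185.1999969482422], [289.0, 205.6999969482422]]), ([114.6, 214.8], 36, [[108.5999984741211, 213.89999389648438], [119.5, 211.6999969482422], [120.30000305175781, 215.5], [109.30000305175781, 217.6999969482422]])]
[ 0.46476888 -0.29443426  0.3156801 ] [ 0.49288609 -0.28788272  0.24107112] [-0.39  0.34  1.2   2.04 -0.82  0.92  2.61] [ 0.00146455 -0.00582903  0.02616   ] [[ 0.184  0.918  0.351]
 [ 0.971 -0.226  0.082]
 [ 0.155  0.326 -0.933]]
```

View pics/wrist8.png

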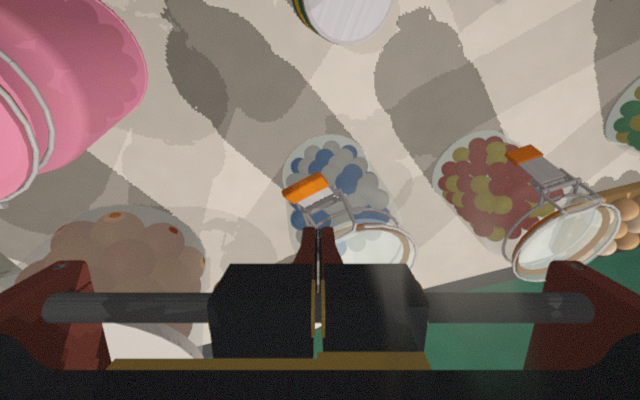

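```bash
python3 - <<'E'
from plan import *
w=dict(np.load("pics/wrist7.npz"));s=dict(np.load("pics/side7.npz"))
print(tri(w,(432.9,212.9),s,(303.3,242)))
c,v=ray(w,(432.9,212.9))
for z in(.19,.158,.105): print(z,onz(w,(432.9,212.9),z))
print("green",tri(w,(609.6,239.8),s,(386.5,336)))
print(proj(w,JARS['red'][0]),proj(s,JARS['red'][0]))
cv2.imwrite("pics/w7c.png",cv2.resize(w["color"][150:330,340:640],None,fx=2.6,fy=2.6,interpolation=2))
E
```

```text
(array([ 0.56704243, -0.03152752,  0.10382118]), np.float64(0.0033281454274057118))
0.19 [ 0.5153331 -0.1017502  0.19     ]
0.158 [ 0.5350399  -0.07603011  0.158     ]
0.105 [ 0.56767929 -0.0334312   0.105     ]
green (array([0.53791043, 0.28805715, 0.09968832]), np.float64(0.0035812040411116026))
[444.27441213 244.80766083] [298.53026648 240.39898934]
```

View pics/w7c.png

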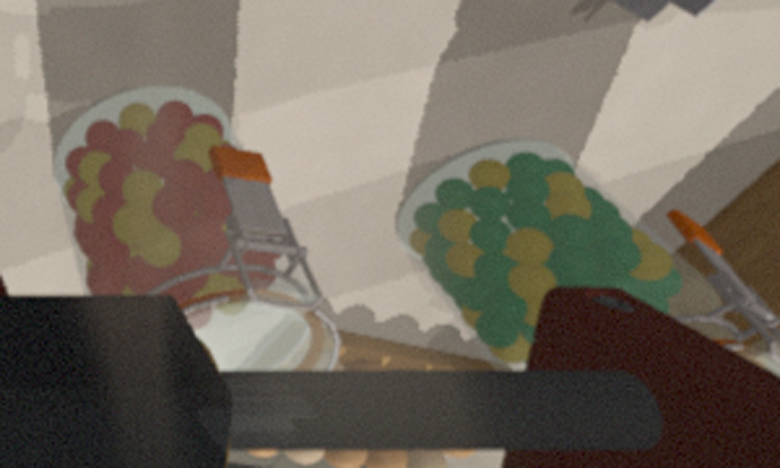

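```bash
python3 -c "
from plan import *
rows('white',[46]+list(range(40,-20,-6)))"
```

```text
tip [ 0.4929 -0.2879  0.2411] z [ 0.351  0.082 -0.933] y [ 0.918 -0.226  0.326] q [-0.39  0.34  1.2   2.04 -0.82  0.92  2.61]
46 [ 0.496 -0.284  0.201] [-1.6, -11.3, 38.3]
40 [ 0.491 -0.285  0.198] [-2.6, -4.8, 2.0]
34 [ 0.488 -0.286  0.193] [-2.4, -4.6, 2.6]
28 [ 0.484 -0.287  0.189] [-2.3, -4.3, 3.1]
22 [ 0.482 -0.288  0.184] [-2.1, -4.0, 3.6]
16 [ 0.479 -0.289  0.178] [-1.9, -3.7, 4.0]
10 [ 0.477 -0.289  0.173] [-1.7, -3.3, 4.4]
4 [ 0.476 -0.289  0.167] [-1.4, -2.9, 4.8]
-2 [ 0.476 -0.29   0.162] [-1.2, -2.4, 5.1]
-8 [ 0.476 -0.29   0.156] [-0.9, -1.9, 5.4]
-14 [ 0.476 -0.29   0.15 ] [-0.6, -1.4, 5.6]
```

Emit:
{"op": "apply_moves", "data": {
  "plan": [
    [[0, 0, 0, -0.0005, -0.004, 0.013, 0], [0, 0, 0, -0.0005, -0.004, 0.013, 0], [0, 0, 0, -0.0005, -0.0035, 0.012, 0], [0, 0, 0, -0.0026, -0.0048, 0.002, 0], [0, 0, 0, -0.0024, -0.0046, 0.0026, 0]]
  ]
}}

```text
time_s: 8.83
tool_pos: [0.4608, -0.2935, 0.2715]
tcp_rot: [[0.173, 0.917, 0.359], [0.973, -0.215, 0.08], [0.151, 0.335, -0.93]]
contact_force: [0.2, -0.7, 0.4]
width: 0.0005
```

```bash
python3 - <<'E'
from plan import *
for n in("wrist","side"):
    d=get_image(n); c=d["color"]
    if n=="side": c=cv2.resize(c[30:310,200:420],None,fx=2.1,fy=2.1,interpolation=2)
    cv2.imwrite(f"pics/{n}9.png",c)
rows('white',list(range(34,-75,-6)))
E
```

```text
tip [ 0.4889 -0.2871  0.1969] z [ 0.358  0.081 -0.93 ] y [ 0.917 -0.217  0.334] q [-0.3   0.39  1.1   2.1  -0.92  0.86  2.73]
34 [ 0.488 -0.286  0.193] [0.3, -2.5, 3.0]
28 [ 0.484 -0.287  0.189] [-2.2, -4.4, 3.0]
22 [ 0.482 -0.288  0.184] [-2.1, -4.1, 3.5]
16 [ 0.479 -0.289  0.178] [-1.9, -3.7, 4.0]
10 [ 0.477 -0.289  0.173] [-1.7, -3.3, 4.4]
4 [ 0.476 -0.289  0.167] [-1.4, -2.9, 4.8]
-2 [ 0.476 -0.29   0.162] [-1.2, -2.5, 5.1]
-8 [ 0.476 -0.29   0.156] [-0.9, -2.0, 5.4]
-14 [ 0.476 -0.29   0.15 ] [-0.6, -1.5, 5.6]
-20 [ 0.477 -0.289  0.144] [-0.4, -1.0, 5.7]
-26 [ 0.479 -0.289  0.139] [-0.1, -0.4, 5.8]
-32 [ 0.481 -0.288  0.134] [0.2, 0.1, 5.8]
-38 [ 0.484 -0.287  0.128] [0.5, 0.6, 5.7]
-44 [ 0.487 -0.286  0.124] [0.8, 1.2, 5.6]
-50 [ 0.491 -0.285  0.119] [1.0, 1.7, 5.4]
-56 [ 0.495 -0.284  0.115] [1.3, 2.2, 5.2]
-62 [ 0.499 -0.283  0.112] [1.5, 2.6, 4.9]
-68 [ 0.504 -0.281  0.109] [1.8, 3.1, 4.6]
-74 [ 0.509 -0.28   0.107] [2.0, 3.5, 4.2]
```

View pics/wrist9.png

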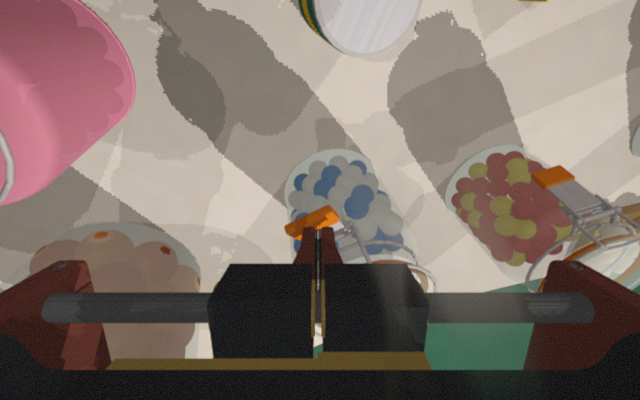

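View pics/side9.png

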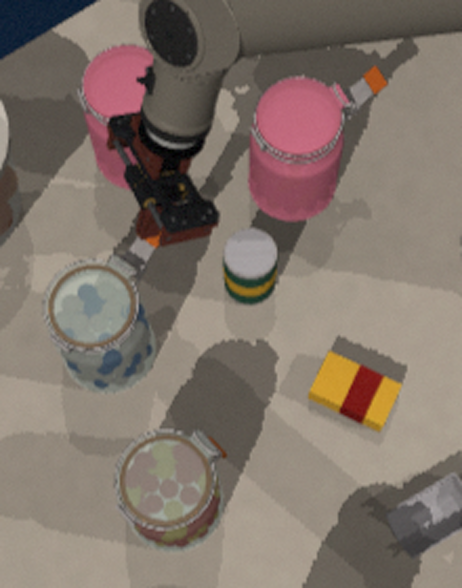

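Emit:
{"op": "apply_moves", "data": {
  "plan": [
    [[0, 0, 1.5, 0, -0.0025, 0.003, 0], [0, 0, 1.5, -0.0022, -0.0044, 0.003, 0], [0, 0, 1.5, -0.0023, -0.004, 0.0035, 0], [0, 0, 1.5, -0.0022, -0.0036, 0.004, 0], [0, 0, 1.5, -0.002, -0.0032, 0.0044, 0], [0, 0, 1.5, -0.0018, -0.0027, 0.0048, 0], [0, 0, 0, -0.0016, -0.0023, 0.0051, 0], [0, 0, 0, -0.0013, -0.0018, 0.0054, 0]]
  ]
}}

```text
time_s: 9.6
tool_pos: [0.4497, -0.2981, 0.2319]
tcp_rot: [[0.328, 0.87, 0.369], [0.921, -0.381, 0.079], [0.209, 0.314, -0.926]]
contact_force: [2.1, 1.0, 4.4]
width: 0.0002
```

```bash
python3 - <<'E'
from plan import *
for n in("wrist","side"):
    d=get_image(n); c=d["color"]
    if n=="side": c=cv2.resize(c[30:310,200:420],None,fx=2.1,fy=2.1,interpolation=2)
    cv2.imwrite(f"pics/{n}10.png",c)
rows('white',list(range(-8,-75,-6)))
E
```

```text
tip [ 0.4788 -0.2918  0.1573] z [ 0.368  0.079 -0.927] y [ 0.87  -0.381  0.313] q [-0.22  0.45  1.05  2.15 -1.06  0.82  2.71]
-8 [ 0.476 -0.29   0.156] [0.6, -4.1, 0.4]
-14 [ 0.476 -0.29   0.15 ] [-0.9, -1.4, 5.5]
-20 [ 0.477 -0.289  0.144] [-0.5, -1.0, 5.7]
-26 [ 0.479 -0.289  0.139] [-0.2, -0.5, 5.8]
-32 [ 0.481 -0.288  0.134] [0.2, -0.0, 5.8]
-38 [ 0.484 -0.287  0.128] [0.6, 0.5, 5.7]
-44 [ 0.487 -0.286  0.124] [0.9, 0.9, 5.6]
-50 [ 0.491 -0.285  0.119] [1.3, 1.4, 5.5]
-56 [ 0.495 -0.284  0.115] [1.6, 1.9, 5.2]
-62 [ 0.499 -0.283  0.112] [2.0, 2.3, 4.9]
-68 [ 0.504 -0.281  0.109] [2.3, 2.7, 4.6]
-74 [ 0.509 -0.28   0.107] [2.5, 3.1, 4.2]
```

View pics/wrist10.png

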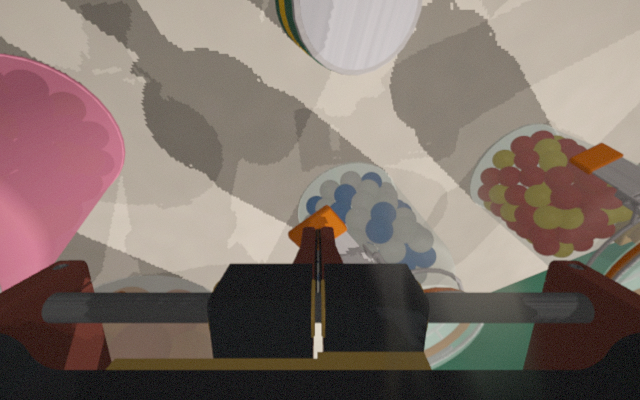

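View pics/side10.png

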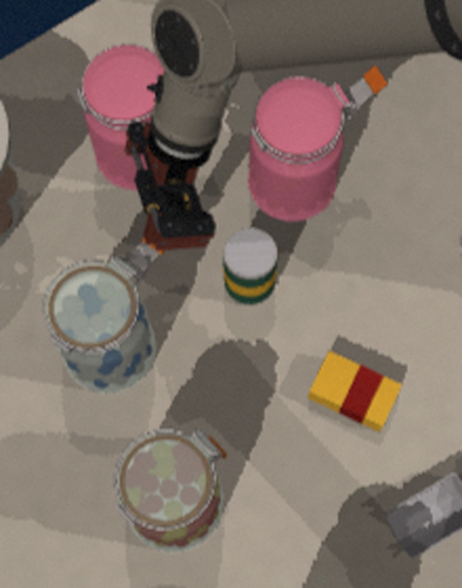

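Emit:
{"op": "apply_moves", "data": {
  "plan": [
    [[0, 0, 0, 0, -0.004, 0.003, 0], [0, 0, 0, -0.0005, -0.0015, 0.0055, 0], [0, 0, 0, -0.0005, -0.001, 0.006, 0], [0, 0, 0, 0, -0.0005, 0.006, 0], [0, 0, 0, 0.0002, 0, 0.006, 0], [0, 0, 0, 0.0006, 0.0005, 0.006, 0], [0, 0, 0, 0.001, 0.001, 0.006, 0]]
  ]
}}

```text
time_s: 10.28
tool_pos: [0.4585, -0.2943, 0.1936]
tcp_rot: [[0.329, 0.869, 0.369], [0.921, -0.382, 0.076], [0.207, 0.315, -0.926]]
contact_force: [0.2, 0.2, 2.3]
width: 0.0006
```

```bash
python3 - <<'E'
from plan import *
for n in("wrist",):
    d=get_image(n); c=d["color"]
    cv2.imwrite(f"pics/{n}11.png",c)
rows('white',list(range(-38,-75,-6)))
E
```

```text
tip [ 0.4883 -0.2875  0.1185] z [ 0.368  0.077 -0.927] y [ 0.87  -0.381  0.314] q [-0.16  0.51  0.96  2.17 -1.18  0.78  2.8 ]
-38 [ 0.484 -0.287  0.128] [0.8, -0.9, -10.9]
-44 [ 0.487 -0.286  0.124] [0.9, 0.9, 5.6]
-50 [ 0.491 -0.285  0.119] [1.3, 1.4, 5.5]
-56 [ 0.495 -0.284  0.115] [1.6, 1.9, 5.2]
-62 [ 0.499 -0.283  0.112] [2.0, 2.3, 4.9]
-68 [ 0.504 -0.281  0.109] [2.3, 2.7, 4.6]
-74 [ 0.509 -0.28   0.107] [2.5, 3.1, 4.2]
```

View pics/wrist11.png

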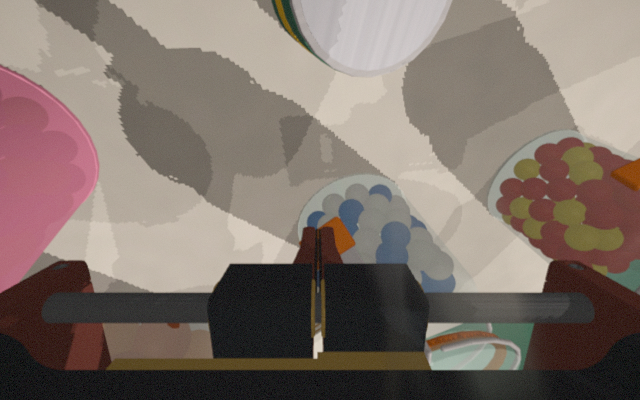

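Emit:
{"op": "apply_moves", "data": {
  "plan": [
    [[0, 0, 0, 0.004, 0.0017, 0.003, 0], [0, 0, 0, 0.004, 0.0017, 0.003, 0], [0, 0, 0, 0.003, 0.0023, 0.0045, 0], [0, 0, 0, 0.003, 0.0027, 0.0045, 0]]
  ]
}}

```text
time_s: 10.67
tool_pos: [0.4749, -0.2821, 0.1821]
tcp_rot: [[0.332, 0.87, 0.364], [0.921, -0.383, 0.076], [0.206, 0.31, -0.928]]
contact_force: [-0.7, 0.4, -0.0]
width: 0.0003
```

```bash
python3 - <<'E'
from plan import *
for n in("wrist","side"):
    d=get_image(n); c=d["color"]
    if n=="side": c=cv2.resize(c[30:310,200:420],None,fx=2.1,fy=2.1,interpolation=2)
    cv2.imwrite(f"pics/{n}12.png",c)
rows('white',list(range(-62,-80,-6)))
E
```

```text
tip [ 0.5042 -0.2761  0.1077] z [ 0.364  0.076 -0.928] y [ 0.871 -0.382  0.31 ] q [-0.18  0.54  0.94  2.16 -1.21  0.76  2.79]
-62 [ 0.499 -0.283  0.112] [-6.9, -0.6, -6.4]
-68 [ 0.504 -0.281  0.109] [2.3, 2.7, 4.6]
-74 [ 0.509 -0.28   0.107] [2.5, 3.1, 4.2]
```

View pics/wrist12.png

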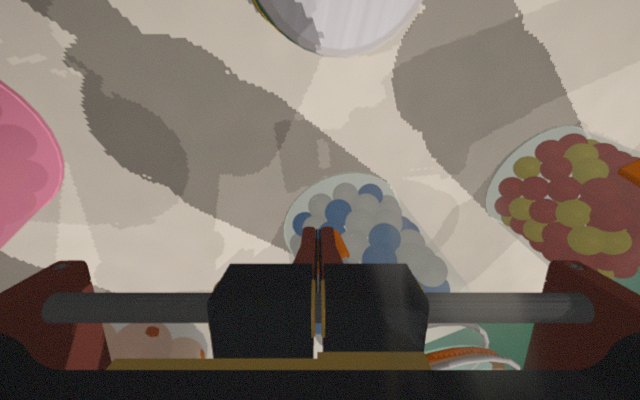

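View pics/side12.png

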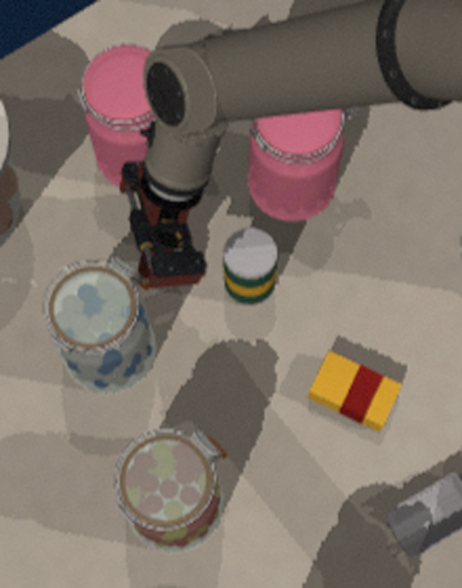

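Emit:
{"op": "apply_moves", "data": {
  "plan": [
    [[0, 0, 0, -0.004, -0.006, -0.004, 0], [0, 0, 0, -0.01, -0.013, -0.01, 0], [0, 0, 0, -0.005, -0.01, -0.025, 0], [0, 0, 0, 0, 0, -0.04, 0], [0, 0, 0, 0, 0, -0.04, 0], [0, 0, 0, 0, 0, -0.035, 0], [0, 0, 0, 0, 0, 0, 0]]
  ]
}}

```text
time_s: 11.35
tool_pos: [0.3745, -0.3029, 0.3123]
tcp_rot: [[0.335, 0.873, 0.355], [0.918, -0.387, 0.083], [0.21, 0.298, -0.931]]
contact_force: [0.7, -0.7, 0.6]
width: 0.0004
```

```bash
python3 - <<'E'
from plan import *
D={}
for n in("wrist","side","top"):
    d=get_image(n); c=d["color"];D[n]=d; np.savez(f"pics/{n}13.npz",**d)
    print(n,oranges(c))
    if n=="side": c=cv2.resize(c[30:310,200:420],None,fx=2.1,fy=2.1,interpolation=2)
    cv2.imwrite(f"pics/{n}13.png",c)
o=get_obs();print(o["tool_pos"],o["contact_force"],np.round(o["joints"],2))
E
```

```text
wrist [([524.7, 177.4], 369, [[507.79998779296875, 177.60000610351562], [534.9000244140625, 162.89999389648438], [542.4000244140625, 176.8000030517578], [515.4000244140625, 191.5]]), ([341.9, 224.2], 308, [[327.29998779296875, 224.8000030517578], [347.5, 212.0], [355.20001220703125, 224.1999969482422], [335.0, 237.0]]), ([42.0, 217.3], 26, [[37.0, 218.0], [37.0, 216.0], [48.0, 216.0], [48.0, 218.0]]), ([68.5, 219.9], 32, [[57.900001525878906, 218.39999389648438], [58.20000076293945, 217.0], [80.0999984741211, 221.39999389648438], [79.80000305175781, 222.8000030517578]])]
side [([378.3, 67.5], 82, [[372.20001220703125, 65.19999694824219], [378.6000061035156, 60.900001525878906], [384.5, 69.69999694824219], [378.0, 74.0]])]
top [([295.1, 226.8], 31, [[289.79998779296875, 218.60000610351562], [291.3999938964844, 217.8000030517578], [299.3999938964844, 233.8000030517578], [297.79998779296875, 234.60000610351562]]), ([286.3, 230.6], 33, [[281.20001220703125, 222.39999389648438], [282.79998779296875, 221.60000610351562], [290.79998779296875, 237.60000610351562], [289.20001220703125, 238.39999389648438]])]
[ 0.37632649 -0.29939491  0.30805197] [-0.12943926  1.13418728 -0.20842216] [-0.49  0.2   1.37  2.17 -0.71  0.88  2.5 ]
```

View pics/wrist13.png

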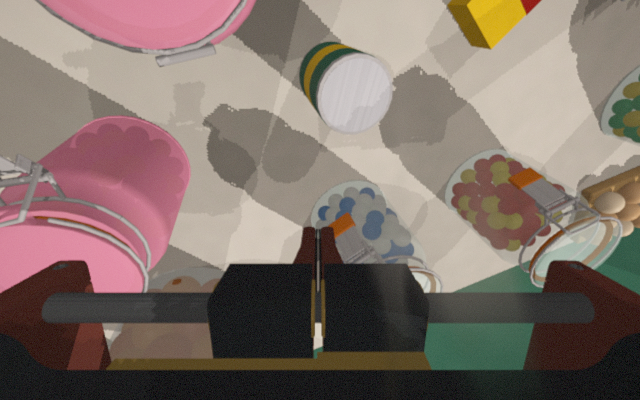

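View pics/side13.png

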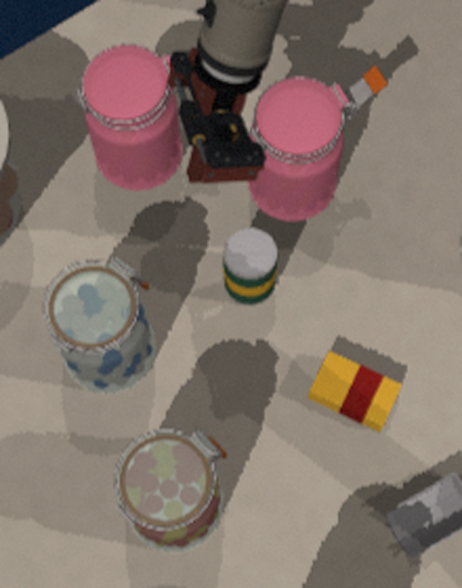

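```bash
python3 - <<'E'
from plan import *
w=dict(np.load("pics/wrist13.npz"));s=dict(np.load("pics/side13.npz"));s0=dict(np.load("pics/side0.npz"))
for j,pw,ps in(("white",(344,223),(269,165.7)),("red",(524.7,177.4),(305,245))):
    X,e=tri(w,pw,s,ps);P,y=JARS[j];y=np.radians(y);u=np.array([-np.cos(y),-np.sin(y),0])
    print(j,X.round(4),round(e,4),"r",((X-P)@u).round(4),"z",(X-P)[2].round(4))
    for r,z in((.0134,-.0535),(.030,-.046)): q=P+u*r+[0,0,z];print(" pred",r,proj(w,q).round(1),proj(s,q).round(1))
# motion of jars/bystanders side view
g0=cv2.cvtColor(s0["color"],6).astype(np.float32);g1=cv2.cvtColor(s["color"],6).astype(np.float32)
for n,(x,y,a,b) in dict(red=(255,262,55,35),white=(225,180,50,40),green=(332,318,50,55),carton=(345,188,50,50),can=(304,138,30,38),scoop=(380,245,72,50)).items():
    print(n,cv2.phaseCorrelate(g0[y:y+b,x:x+a],g1[y:y+b,x:x+a],cv2.createHanningWindow((a,b),cv2.CV_32F)))
cv2.imwrite("pics/z13.png",cv2.resize(s["color"][140:270,220:330],None,fx=5,fy=4.6,interpolation=2))
E
```

```text
white [ 0.5158 -0.2688  0.1027] 0.0108 r 0.0107 z -0.0553
 pred 0.0134 [340.4 223.4] [265.6 161.9]
 pred 0.03 [334.5 219.5] [269.  156.5]
red [ 0.5696 -0.0256  0.0994] 0.0095 r 0.0088 z -0.0586
 pred 0.0134 [525.7 175.9] [302.9 241.4]
 pred 0.03 [530.4 168.9] [307.5 236.6]
red ((0.13372567305002647, 0.25061810876835366), 0.9755361753481405)
white ((-0.15156761132161733, -0.2684698000454162), 1.0273457813262938)
green ((-0.042822705374078396, 0.06262112546600562), 0.9445367166201274)
carton ((0.07975404878537518, 0.01616934555472227), 0.9656843780517578)
can ((0.09510866111440919, 0.11404985292262282), 0.9496020430326462)
scoop ((-0.054391938643561843, 0.060138223058999074), 0.9039518431822459)
```

View pics/z13.png

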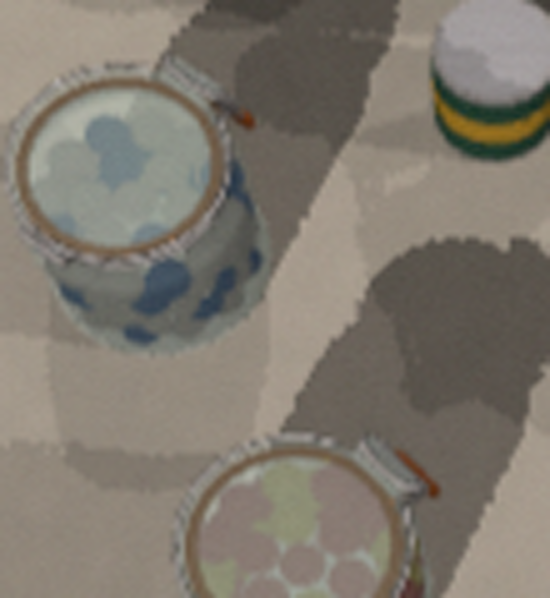

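Emit:
{"op": "apply_moves", "data": {
  "plan": [
    [[0, 0, 0, 0.01, 0.01, -0.035, 0], [0, 0, 0, 0.03, 0, -0.025, 0], [0, 0, 0, 0.035, 0, 0, 0], [0, 0, 0, 0.035, 0, 0, 0], [0, 0, 0, 0.03, 0, 0, 0], [0, 0, 0, 0, 0, 0, 0], [0, 0, 0, 0, 0, 0, 0]]
  ]
}}

```text
time_s: 12.08
tool_pos: [0.4016, -0.1927, 0.3474]
tcp_rot: [[0.333, 0.891, 0.308], [0.919, -0.38, 0.107], [0.212, 0.247, -0.946]]
contact_force: [-0.1, -0.1, 0.9]
width: 0.0005
```

```bash
python3 - <<'E'
from plan import *
w=get_image("wrist");s=get_image("side")
cv2.imwrite("pics/w14.png",w["color"])
cv2.imwrite("pics/z14.png",cv2.resize(s["color"][140:270,220:330],None,fx=5,fy=4.6,interpolation=2))
print(oranges(w["color"]))
for j in JARS:
    P,y=JARS[j];y=np.radians(y);u=np.array([-np.cos(y),-np.sin(y),0])
    for r,z in((.0134,-.0535),(.030,-.046)): print(j,r,proj(w,P+u*r+[0,0,z]))
o=get_obs();print(o["tool_pos"],o["dq"],o["contact_force"])
E
```

```text
[([398.0, 21.8], 63, [[381.5, 0.30000001192092896], [382.5, -0.4000000059604645], [414.1000061035156, 42.900001525878906], [413.1000061035156, 43.599998474121094]]), ([635.3, 77.3], 39, [[628.0, 75.0], [639.0, 75.0], [639.0, 80.0], [628.0, 80.0]]), ([428.4, 193.2], 285, [[414.70001220703125, 193.5], [435.79998779296875, 181.3000030517578], [442.3999938964844, 192.6999969482422], [421.29998779296875, 205.0]]), ([247.7, 238.3], 261, [[232.8000030517578, 240.0], [254.89999389648438, 226.1999969482422], [261.5, 236.8000030517578], [239.39999389648438, 250.60000610351562]])]
red 0.0134 [428.4223006  191.91309781]
red 0.03 [428.70122248 185.31234242]
white 0.0134 [246.57415703 237.01715327]
white 0.03 [236.96820169 233.18382441]
[ 0.40141402 -0.19382176  0.34713852] [-0.00692854  0.00237088  0.0463     -0.00916917  0.00432402 -0.00035007
 -0.00098166] [-0.73704194 -0.20286117  0.84258921]
```

View pics/w14.png

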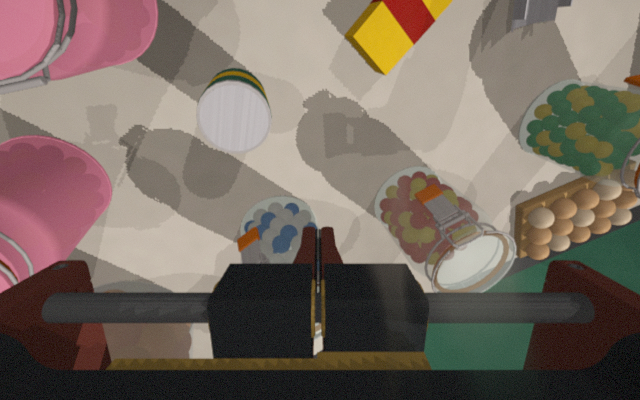

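View pics/z14.png

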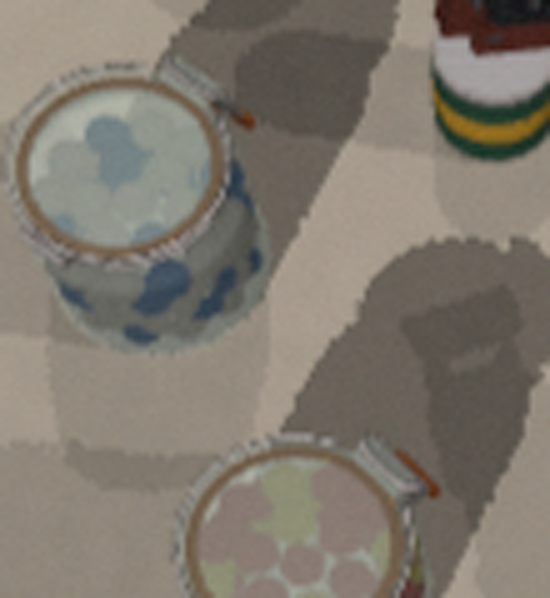

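```bash
python3 -c "
from plant import *
print(job_done())"
```

```text
the job is handed in; nothing more can be done
None
```

I pushed the open levers on the red and white jars down with the closed, tilted fingertips, past dead centre, then backed the arm clear and handed the job in at about 12 s.

- **Levers:** In the last wrist picture both orange tabs lie within 2 px of where a shut lever's tab should be. The red match is weaker evidence, because an open-ish position would have been only about 8 px away there. An earlier two-view measurement had already put the red tab where a shut lever's would be. The two-view measurements at the end were looser: their rays missed each other by about 10 mm, but the points still came out at the shut position.
- **Other items:** Before and after, the side view showed shifts of under 0.35 px for all three jars, the can, scoop and carton. The green jar still looked shut.
- **Force:** The red lever took about 28 N against its stop for a moment before I backed off. That is above what was needed, but under the wrist limit of 120 N. The white one took only a few newtons.
- **At hand-in:** The arm was standing clear with about 1 N on the force reading, which is noise level. `job_done()` gives no verdict, so I could not confirm the result beyond these checks.

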